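Shut and lock the small-parts case

ROBOT

A 7-joint arm with a two-finger parallel gripper is mounted at the origin on a cart in front of the work surface, level with it; the furniture and walls round the work are solid. World frame = base frame: x ahead of the robot, y to its left, z up, the work surface at z = 0. Lengths are in m, angles in rad, forces in N, time in s.
With the tool pointing down it reaches from about 0.4 to 0.85 m from the base axis. Payload 4.5 kg.
Tool frame: the origin (TCP) lies midway between the tips of the shut fingers; the grasp point (between the pads) lies 19 mm behind it; z points along the fingers, y is the line along which they close (so a half turn about z gives the same grasp; the last joint's range is limited). The gripper opens to 88 mm and grips with 3 to 60 N. Pads are 18 mm wide; open, the fingers measure 123 mm over their backs; the gripper's body (75 mm by 187 mm) begins 45 mm behind the grasp point.
Start: joints at [-1.142, 0.689, -0.195, 1.565, 0.157, 0.902, -0.215], TCP at [0.24, 0.577, 0.208] pointing down, gripper open.
Joint ranges: [-3.01, 3.01], [-0.46, 2.08], [-1.47, 1.51], [0.13, 2.56], [-1, 4.14], [0.04, 2.09], [-2.66, 2.66]. Speed limits (rad/s): [2.57, 2.57, 3.14, 3.14, 3.14, 3.14, 3.14].

INTERFACE

Orientations are given as a unit quaternion [x, y, z, w].
In Python, from plant import get_state, viewer, workorder gives the robot as it stands. The module is installed in compiled form; this text tells all that it offers.
- The arm moves only by the tool step_arm, never from a script. Its argument "motion" is a list of rows, each an object of numbers: "wx", "wy", "wz": the turn, a rotation vector about the tool's x, y, z each as a share of 180 degrees, from -1 to 1; "dx", "dy", "dz": the shift along the tool's x, y, z each as a share of 8 cm, from -1 to 1; "claw": the finger opening in mm, from 0 to 88.1. A call has 1 to 8 rows; each row is the pose to reach, as a shift and turn from the pose commanded when the call began, along the tool's axes at that moment, turning the shorter way round; what a row does not reach only later rows make up. A row lasts 1/10 s, in which the tool goes at most 50 mm and 8.59 degrees, less where a joint would pass 70% of its speed; a pose out of reach is approached as far as the arm can. A call with a number of a shift or a turn outside -1 to 1 is refused whole. A call with a gripper value outside its range is refused whole. The fingers move at their own pace and stop on an object; "force" is the grip in N (left out, the last holds). Time passes only in rows, so rows that repeat a pose let the fingers close. It gives the time, the measured TCP pose, the force, the opening and the grip force at its end, in the units of the state.
- get_state(): the state, without advancing time (a new reading comes with each control period).
- viewer.snapshot(name): name is "scene" or "top" or "wrist"; returns (picture, depth): 480x640x3 uint8, red, green, blue; 480x640 float32, m along the optical axis (not along the pixel's ray), 0 where there is no reading.
- viewer.calibration(name): a dict with "vfov" (degrees; the focal length in pixels is half the picture's height over the tangent of half this angle, whatever the lens; pixels are square), "cx", "cy" (the principal point, pixels), "dist_coeffs" ([k1, k2, p1, p2, k3] as OpenCV has them; the pictures are not rectified), "extrinsics" (4x4, takes a point from camera to world coordinates). Camera axes: x right, y down, z forward; pixel columns grow to the right and rows downward; lengths in m; the calibration is good to about 2 mm. A picture is of the moment at which its call begins: read the wrist's pose just before it. calibration takes no time and is no camera call; for the wrist camera it gives the pose at the moment of the call.
- workorder.finish_job(): hands the job in; it is judged then, once.
The state is a dict: "clock": time; "q": joint angles; "qd": joint speeds; "joint_torque": joint torques, N m; "tool_pos": TCP position; "eef_rot": TCP orientation; "contact_force": force on the tool from outside, world axes, zero at the start; "moment": the same for the moment, N m; "opening": opening from 0.0 (shut) to 1.0 (fully open); "finger_force": force on a finger pad.
Only numpy, scipy, OpenCV 4.12 (cv2) and the standard library are available. Lean on these libraries where they do the work, as an engineer would, in place of code of your own. Each camera call takes 0.05 s, during which the arm holds its last target. There are 200 camera calls.

TASK

The low, dark three-drawer parts case on the bench (with a tape roll on its top) has been left open: with the fingertips push in every drawer that stands out until all three are fully home, then swing the locking bar from the left until it lies right across the drawer fronts. Only push: do not grip the drawers or the bar, do not lift the case or shove it along the bench, and leave the tape roll on top and the other things around it where they are.

Things in the scene. Friction and masses are not known exactly. Their poses are not given: they have to be found in the camera images.
- parts_case: (sizes and offsets in mm) low steel small-parts case standing loose on the bench, 120 deep (x) by 250 wide (y) by 65 high, about 5 kg; origin at the centre of its underside. Its x axis points to its back, y to its left end as seen by the robot, z up. The front face with three drawers lies at x = -60 and faces the robot. A small roll of black tape lies on the rear half of its top (its top 84 above the bench).
- drawer_left_front (a point): centre of the outer face of the left drawer's front (axes as the case's); the front is a flat grey panel 77 wide, 52 high, 8 thick, its centre 33.5 above the bench, at y = +82 of the case. Low on it is a thin lip, 40 wide, that stands out 8; its top is 16 above the bench.
- drawer_left (a joint): how far the left drawer stands out towards the robot, in m: 0 fully home, 0.085 its stop. It slides with about 1.2 N of friction and stays where it is left; a drawer may already be home.
- drawer_middle_front (a point): centre of the outer face of the middle drawer's front (axes as the case's); the front is a flat grey panel 77 wide, 52 high, 8 thick, its centre 33.5 above the bench, at y = 0 of the case. Low on it is a thin lip, 40 wide, that stands out 8; its top is 16 above the bench.
- drawer_middle (a joint): how far the middle drawer stands out towards the robot, in m: 0 fully home, 0.085 its stop. It slides with about 1.2 N of friction and stays where it is left; a drawer may already be home.
- drawer_right_front (a point): centre of the outer face of the right drawer's front (axes as the case's); the front is a flat grey panel 77 wide, 52 high, 8 thick, its centre 33.5 above the bench, at y = -82 of the case. Low on it is a thin lip, 40 wide, that stands out 8; its top is 16 above the bench.
- drawer_right (a joint): how far the right drawer stands out towards the robot, in m: 0 fully home, 0.085 its stop. It slides with about 1.2 N of friction and stays where it is left; a drawer may already be home.
- lock_bar_mid (a point): half-way along the locking bar, a flat steel strip 5 thick, 245 long and 18 high, from 36 to 54 above the bench, on an upright hinge at the left front corner of the case (hinge axis at x = -68, y = +128 of the case). Its y axis runs along the bar towards the hinge, its x axis is square to the bar's faces. The free end has a 12 mm bend on the outer face.
- lock_bar (a joint): angle of the locking bar in rad: 0 lies shut across the three drawer fronts, 1.57 sticks straight out towards the robot, larger is swung out to the left of the case (stop 2.7). It stays where it is left, with about 0.06 N m of friction.
- tape_roll: small roll of black tape, 51 x 48 x 19, lying on top of the case; bystander, origin at its underside
- tape_measure: tape measure standing on its base, 37 x 74 x 64, right of the case; bystander, origin at its underside
- glue_bottle: white glue bottle with a nozzle, 39 across, 125 high, right of the case beyond the tape measure; bystander, origin at its underside
- breaker: white circuit breaker module, 82 x 17 x 69, behind the bar to the left of the case; bystander, origin at its underside
- multimeter: orange and black multimeter lying flat, 149 x 75 x 41, to the right front; bystander, origin at its underside
- pliers: blue-handled pliers lying flat, 56 x 172 x 12, at the right front or at the far left; bystander, origin at its underside
- screwdriver: yellow screwdriver lying flat, 27 x 168 x 26, at the right front or at the far left; bystander, origin at its underside

How it is judged:
By the outcome, as a careful person would: the job done as asked, in the order asked, and still so for the second after the job is handed in, with the robot touching nothing.
It also fails if it takes over 64 s, if anything falls off the work surface, if the arm or the gripper's body presses on something with over 40 N, if the wrist force passes 120 N, or if a joint passes its speed limit or range.

## Working session

There is one attempt and no reset: what is moved stays moved. The work goes in short steps, Python scripts to look and compute and a tool call to move; the robot and the scene stay as the last step left them, time stands still between calls to the robot, and variables do not carry over. Pictures are saved under pics/ and viewed, at most 10 in all, crops included, and the job is handed in when it is done.

Besides the shell and the picture viewer there is one more tool, called after "Call:" as name(argument=value, ...), one argument or row to a line, values as JSON. step_arm: Moves the arm, as the interface text tells. Shift numbers are shares of 8 cm and turn numbers shares of 180 degrees, none past 1 either way. Its arguments: {"type":"object","properties":{"motion":{"type":"array","items":{"type":"object","properties":{"wx":{"type":"number","minimum":-1,"maximum":1},"wy":{"type":"number","minimum":-1,"maximum":1},"wz":{"type":"number","minimum":-1,"maximum":1},"dx":{"type":"number","minimum":-1,"maximum":1},"dy":{"type":"number","minimum":-1,"maximum":1},"dz":{"type":"number","minimum":-1,"maximum":1},"claw":{"type":"number"}}}},"force":{"type":"number"}},"required":["motion"]}

```bash
mkdir -p pics
cat > h.py <<'E'
import numpy as np, cv2
from plant import get_state, viewer, workorder
def snap(n,f=None):
    c=viewer.calibration(n); im,d=viewer.snapshot(n)
    if f: cv2.imwrite('pics/'+f,im[:,:,::-1])
    return im,d,c
def cloud(d,c):
    h,w=d.shape; f=h/2/np.tan(np.radians(c['vfov'])/2)
    K=np.array([[f,0,c['cx']],[0,f,c['cy']],[0,0,1]])
    u,v=np.meshgrid(np.arange(w),np.arange(h))
    p=cv2.undistortPoints(np.stack([u,v],-1).reshape(-1,1,2).astype(float),K,np.array(c['dist_coeffs'],float)).reshape(h,w,2)
    P=np.dstack([p[...,0]*d,p[...,1]*d,d])
    E=np.array(c['extrinsics']); W=P@E[:3,:3].T+E[:3,3]
    W[d==0]=np.nan
    return W
E
python3 - <<'E'
from h import *
s=get_state(); print(s)
for n in('scene','top'):
    im,d,c=snap(n,n+'1.png'); W=cloud(d,c); np.save(n+'1.npy',W); print(n,c['extrinsics'],(d>0).mean())
E
```

```text
{'clock': 0.0, 'q': array([-1.14221383,  0.6899742 , -0.19450447,  1.56636539,  0.15727513,
        0.90250741, -0.21510346]), 'qd': array([-2.09079614e-03,  9.91369392e-04, -6.54463197e-04, -9.40853198e-04,
       -1.73110522e-05,  1.75168071e-03,  6.69687339e-04]), 'joint_torque': array([-3.40539918e-04, -5.27570415e+01, -1.26737293e+00, -1.53433925e+01,
       -5.26435452e-02,  6.50263115e-03,  1.73905050e-04]), 'tool_pos': array([0.24015789, 0.57625199, 0.20701027]), 'eef_rot': array([ 1.96082008e-01,  9.80587057e-01, -9.25029216e-04, -1.20954609e-04]), 'contact_force': array([0.10920609, 0.59352645, 0.12798417]), 'moment': array([ 0.03482931, -0.0235348 ,  0.00653548]), 'finger_force': 0.0, 'opening': 1.0016288027801967}
scene [[ 0.87907386 -0.32547322  0.34827623  0.08443762]
 [-0.47664971 -0.60913617  0.63384397 -0.86271938]
 [ 0.00584841 -0.72320143 -0.6906124   1.00656385]
 [ 0.          0.          0.          1.        ]] 0.9959765625
top [[-0.02637365 -0.98777842  0.15361715  0.35045213]
 [-0.99947532  0.02894609  0.01453294 -0.01086239]
 [-0.01880194 -0.15315326 -0.98802357  1.30611726]
 [ 0.          0.          0.          1.        ]] 0.9958040364583334
```

View pics/scene1.png

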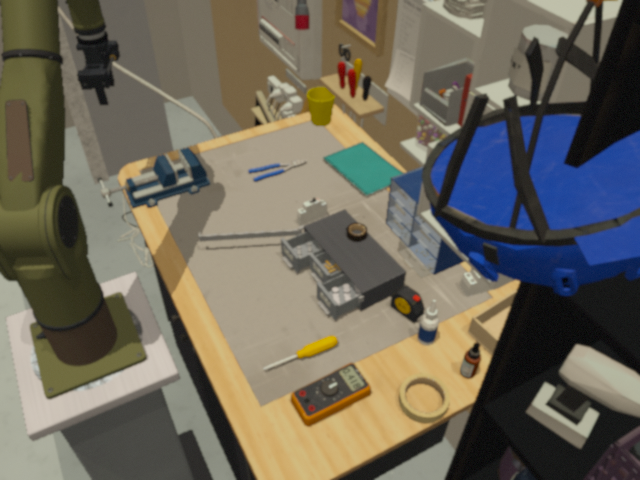

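View pics/top1.png

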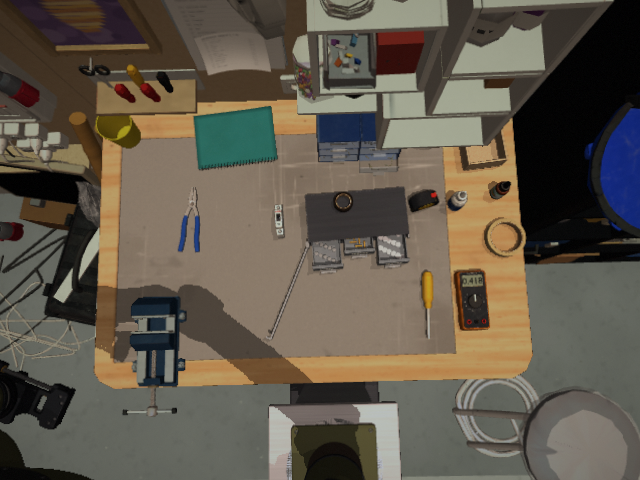

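Top view: the dark case top spans about (306–408, 188–240), with all three drawers out below it (left ~(327,255), middle ~(358,246), right ~(392,250)). The bar runs from (308,243) to (270,337) and the breaker is at (279,220).

Run:
```python
from h import *
W=np.load('top1.npy'); im=cv2.imread('pics/top1.png')
roi=np.zeros((480,640),bool); roi[180:275,295:412]=1
m=roi&(abs(W[...,2]-.065)<.006)&(im.max(2)<95)
m=cv2.morphologyEx(m.astype(np.uint8),cv2.MORPH_OPEN,np.ones((5,5)))>0
P=W[m]; print('top z',np.median(P[:,2]))
r=cv2.minAreaRect(P[:,:2].astype(np.float32)); print(r, cv2.boxPoints(r))
b=cv2.boxPoints(r); 
e=[(b[i]-b[(i+1)%4]) for i in range(2)]; L=max(e,key=np.linalg.norm); L=L/np.linalg.norm(L); L=L if L[1]>0 else -L
X=np.array([L[1],-L[0]]); c=np.array(r[0]); print('yaw',np.degrees(np.arctan2(X[1],X[0])),'c',c)
loc=np.stack([(W[...,:2]-c)@X,(W[...,:2]-c)@L],-1)
z=W[...,2]
for n,y in(('L',82),('M',0),('R',-82)):
    # front top edge: high points z>.05
    k=roi&(abs(loc[...,1]*1000-y)<30)&(z>.045)&(z<.075)&(loc[...,0]<-.065)
    if k.any(): print(n,k.sum(),np.percentile(loc[k][:,0],[1,5,20,50]),np.median(z[k]))
k=np.zeros_like(roi);k[235:345,260:315]=1
k&=(z>.03)&(z<.07)&(loc[...,1]>.125)
Q=W[k]; print('bar',k.sum()); v=cv2.fitLine(Q[:,:2].astype(np.float32),cv2.DIST_HUBER,0,.01,.01).ravel(); print(v)
t=(Q[:,:2]-v[2:])@v[:2]; print(v[2:]+v[:2]*t.min(),v[2:]+v[:2]*t.max(),np.median(Q[:,2]))
hx=c+X*-.068+L*.128; print('hinge',hx)
def box(nm,a,zl=.01):
    k=np.zeros_like(roi);k[a[1]:a[3],a[0]:a[2]]=1;k&=z>zl
    q=W[k]; print(nm,q.min(0).round(3),q.max(0).round(3))
box('measure',(409,185,441,215));box('breaker',(270,200,288,240));box('glue',(446,188,468,212));box('screwdriver',(418,265,437,342))
```

```text
top z 0.06495196064816156
((0.612438976764679, -0.07282298803329468), (0.12081418931484222, 0.2492826282978058), 3.0917294025421143) [[ 0.5453973   0.04837887]
 [ 0.5588423  -0.20054092]
 [ 0.6794807  -0.19402485]
 [ 0.66603565  0.05489494]]
yaw 3.091739 c [ 0.61243898 -0.07282299]
L 96 [-0.12758176 -0.1271883  -0.12660932 -0.12374459] 0.05811812917576997
M 100 [-0.09545288 -0.09508388 -0.09441003 -0.09191052] 0.0587275934869782
R 99 [-0.12752589 -0.12706056 -0.12614829 -0.12348316] 0.05829831478804581
bar 312
[ 0.9209198  -0.3897522   0.41365406  0.10285568]
[0.31019539 0.14664152] [0.5459741  0.04685512] 0.05308563211050554
hinge [0.53763429 0.05132314]
measure [ 0.625 -0.285  0.01 ] [ 0.674 -0.21   0.07 ]
breaker [0.567 0.112 0.012] [0.648 0.132 0.071]
glue [ 0.624 -0.349  0.011] [ 0.662 -0.311  0.127]
screwdriver [ 0.303 -0.261  0.01 ] [ 0.469 -0.232  0.032]
```

Call:
step_arm(
  motion=[
    {"dx":-0.4,"dy":-0.4,"claw":0},
    {"dx":-0.8,"dy":-0.8,"claw":0},
    {"dx":-1,"dy":-1,"claw":0},
    {"dx":-1,"dy":-1,"claw":0},
  ],
  force=10,
)

```text
$.motion[0]: bad value
```

Call:
step_arm(
  motion=[
    {"dx":-0.4,"dy":-0.4,"claw":0},
    {"dx":-0.8,"dy":-0.8,"claw":0},
    {"dx":-1,"dy":-1,"claw":0},
    {"dx":-1,"dy":-1,"claw":0},
  ],
)

```text
$.motion[0]: bad value
```

Call:
step_arm(
  motion=[
    {"dx":-0.4,"dy":-0.4,"dz":0,"wx":0,"wy":0,"wz":0,"claw":0},
    {"dx":-0.8,"dy":-0.8,"dz":0,"wx":0,"wy":0,"wz":0,"claw":0},
    {"dx":-1,"dy":-1,"dz":0,"wx":0,"wy":0,"wz":0,"claw":0},
    {"dx":-1,"dy":-1,"dz":0,"wx":0,"wy":0,"wz":0,"claw":0},
  ],
  force=10,
)

```text
clock: 0.5
tool_pos: [0.2859, 0.4678, 0.2075]
eef_rot: [0.199, 0.98, -0.002, 0.001]
contact_force: [-0.2, 0.6, -0.2]
opening: 0.659
finger_force: 0.0
```

Call:
step_arm(
  motion=[
    {"dx":-0.4,"dy":-0.4,"dz":0,"wx":0,"wy":0,"wz":0,"claw":0},
    {"dx":-0.8,"dy":-0.8,"dz":0,"wx":0,"wy":0,"wz":0,"claw":0},
    {"dx":-1,"dy":-1,"dz":0,"wx":0,"wy":0,"wz":0,"claw":0},
  ],
)

```text
clock: 0.8
tool_pos: [0.3275, 0.3648, 0.2075]
eef_rot: [0.197, 0.98, -0.001, 0.0]
contact_force: [1.1, 0.7, 0.1]
opening: 0.389
finger_force: 0.0
```

Call:
step_arm(
  motion=[
    {"dx":-0.4,"dy":-0.4,"dz":0,"wx":0,"wy":0,"wz":0,"claw":0},
    {"dx":-0.8,"dy":-0.8,"dz":0,"wx":0,"wy":0,"wz":0,"claw":0},
    {"dx":-1,"dy":-1,"dz":0,"wx":0,"wy":0,"wz":0,"claw":0},
  ],
)

```text
clock: 1.1
tool_pos: [0.3706, 0.2602, 0.2076]
eef_rot: [0.198, 0.98, -0.001, 0.0]
contact_force: [-0.2, -0.1, 0.3]
opening: 0.115
finger_force: 0.0
```

Call:
step_arm(
  motion=[
    {"dx":-0.4,"dy":-0.4,"dz":0,"wx":0,"wy":0,"wz":0,"claw":0},
    {"dx":-0.8,"dy":-0.8,"dz":0,"wx":0,"wy":0,"wz":0,"claw":0},
    {"dx":-1,"dy":-1,"dz":0,"wx":0,"wy":0,"wz":0,"claw":0},
  ],
)

```text
clock: 1.4
tool_pos: [0.4139, 0.1558, 0.2076]
eef_rot: [0.198, 0.98, -0.0, 0.0]
contact_force: [0.7, -0.1, 0.7]
opening: 0.006
finger_force: 0.0
```

Call:
step_arm(
  motion=[
    {"dx":-0.4,"dy":-0.4,"dz":0,"wx":0,"wy":0,"wz":0,"claw":0},
    {"dx":-0.8,"dy":-0.8,"dz":0,"wx":0,"wy":0,"wz":0,"claw":0},
    {"dx":-1,"dy":-1,"dz":0,"wx":0,"wy":0,"wz":0,"claw":0},
    {"dx":-1,"dy":-1,"dz":0,"wx":0,"wy":0,"wz":0,"claw":0},
  ],
)

```text
clock: 1.8
tool_pos: [0.4574, 0.0512, 0.2076]
eef_rot: [0.199, 0.98, -0.0, 0.0]
contact_force: [0.5, -0.6, 0.8]
opening: 0.009
finger_force: 0.0
```

Call:
step_arm(
  motion=[
    {"dx":-0.3,"dy":-0.3,"dz":0,"wx":0,"wy":0,"wz":-0.04,"claw":0},
    {"dx":-0.6,"dy":-0.6,"dz":0.1,"wx":0,"wy":0,"wz":-0.08,"claw":0},
    {"dx":-1,"dy":-1,"dz":0.1,"wx":0,"wy":0,"wz":-0.12,"claw":0},
    {"dx":-1,"dy":-1,"dz":0.1,"wx":0,"wy":0,"wz":-0.143,"claw":0},
    {"dx":-1,"dy":-1,"dz":0.1,"wx":0,"wy":0,"wz":-0.143,"claw":0},
  ],
)

```text
clock: 2.3
tool_pos: [0.4995, -0.0496, 0.1995]
eef_rot: [-0.027, 1.0, 0.001, 0.0]
contact_force: [-1.1, 0.4, 0.5]
opening: 0.007
finger_force: 0.0
```

Call:
step_arm(
  motion=[
    {"dx":0.3,"dy":-0.5,"dz":0.4,"wx":0,"wy":0,"wz":0,"claw":0},
    {"dx":0.63,"dy":-0.8,"dz":0.7,"wx":0,"wy":0,"wz":0,"claw":0},
    {"dx":0.63,"dy":-1,"dz":1,"wx":0,"wy":0,"wz":0,"claw":0},
    {"dx":0.63,"dy":-1,"dz":1,"wx":0,"wy":0,"wz":0,"claw":0},
  ],
)

```text
clock: 2.7
tool_pos: [0.4508, -0.1329, 0.1179]
eef_rot: [-0.026, 1.0, 0.0, -0.003]
contact_force: [-0.9, 1.5, -0.2]
opening: 0.005
finger_force: 0.0
```

Call:
step_arm(
  motion=[
    {"dx":0,"dy":-0.34,"dz":0.35,"wx":0,"wy":0,"wz":0,"claw":0},
    {"dx":0,"dy":-0.34,"dz":0.7,"wx":0,"wy":0,"wz":0,"claw":0},
    {"dx":0,"dy":-0.34,"dz":1,"wx":0,"wy":0,"wz":0,"claw":0},
    {"dx":0,"dy":-0.34,"dz":1,"wx":0,"wy":0,"wz":0,"claw":0},
  ],
)

```text
clock: 3.1
tool_pos: [0.4552, -0.1569, 0.0388]
eef_rot: [-0.029, 1.0, 0.001, -0.001]
contact_force: [0.1, 1.0, -0.3]
opening: 0.009
finger_force: 0.0
```

Call:
step_arm(
  motion=[
    {"dx":-0.1,"dy":0,"dz":0,"wx":0,"wy":0,"wz":0,"claw":0},
    {"dx":-0.2,"dy":0,"dz":0,"wx":0,"wy":0,"wz":0,"claw":0},
    {"dx":-0.3,"dy":0,"dz":0,"wx":0,"wy":0,"wz":0,"claw":0},
    {"dx":-0.4,"dy":0,"dz":0,"wx":0,"wy":0,"wz":0,"claw":0},
    {"dx":-0.5,"dy":0,"dz":0,"wx":0,"wy":0,"wz":0,"claw":0},
    {"dx":-0.6,"dy":0,"dz":0,"wx":0,"wy":0,"wz":0,"claw":0},
    {"dx":-0.7,"dy":0,"dz":0,"wx":0,"wy":0,"wz":0,"claw":0},
  ],
)

```text
clock: 3.8
tool_pos: [0.5109, -0.1575, 0.0398]
eef_rot: [-0.027, 1.0, 0.0, 0.0]
contact_force: [0.3, 1.6, 0.1]
opening: 0.003
finger_force: 0.0
```

Call:
step_arm(
  motion=[
    {"dx":-0.08,"dy":0,"dz":0,"wx":0,"wy":0,"wz":0,"claw":0},
    {"dx":-0.16,"dy":0,"dz":0,"wx":0,"wy":0,"wz":0,"claw":0},
    {"dx":-0.24,"dy":0,"dz":0,"wx":0,"wy":0,"wz":0,"claw":0},
    {"dx":-0.32,"dy":0,"dz":0,"wx":0,"wy":0,"wz":0,"claw":0},
    {"dx":-0.36,"dy":0,"dz":0,"wx":0,"wy":0,"wz":0,"claw":0},
    {"dx":-0.36,"dy":0,"dz":0,"wx":0,"wy":0,"wz":0,"claw":0},
  ],
)

```text
clock: 4.4
tool_pos: [0.5396, -0.1558, 0.0398]
eef_rot: [-0.027, 1.0, 0.0, 0.0]
contact_force: [-0.2, -0.0, 0.5]
opening: 0.0
finger_force: 0.0
```

```bash
cat >> h.py <<'E'
C=np.array([.61244,-.07282]);X=np.array([.99855,.0539]);L=np.array([-.0539,.99855])
def check():
    """case pose and each drawer front's standing out (top view, local x of front edge)"""
    im,d,c=snap('top'); W=cloud(d,c); z=W[...,2]
    loc=np.stack([(W[...,:2]-C)@X,(W[...,:2]-C)@L],-1)
    print('F',get_state()['contact_force'].round(1),get_state()['tool_pos'].round(4))
    for n,y in(('L',82),('M',0),('R',-82)):
        k=(abs(loc[...,1]*1000-y)<30)&(z>.045)&(z<.062)&(loc[...,0]<-.05)&(loc[...,0]>-.15)
        if k.any(): print(n,k.sum(),np.percentile(loc[k][:,0],[2,20]).round(4),np.median(z[k]).round(3))
    k=(abs(z-.065)<.004)&(abs(loc[...,0])<.075)&(abs(loc[...,1])<.14)&(im.max(2)<95)
    k=cv2.morphologyEx(k.astype(np.uint8),cv2.MORPH_OPEN,np.ones((5,5)))>0
    r=loc[k]; print('case',k.sum(),'back',np.percentile(r[:,0],99).round(4),'ends',np.percentile(r[:,1],[1,99]).round(4))
    return im,W,loc
E
python3 - <<'E'
from h import *
im,W,loc=check()
cv2.imwrite('pics/t2.png',cv2.resize(im[170:290,250:450,::-1],None,fx=4,fy=4))
W=np.load('top1.npy')
E
```

```text
F [-0.2 -1.1  1.1] [ 0.539  -0.1559  0.0397]
L 93 [-0.1276 -0.1266] 0.058
M 47 [-0.0959 -0.0946] 0.058
R 89 [-0.1275 -0.1263] 0.058
case 849 back 0.0561 ends [-0.119   0.1225]
```

View pics/t2.png

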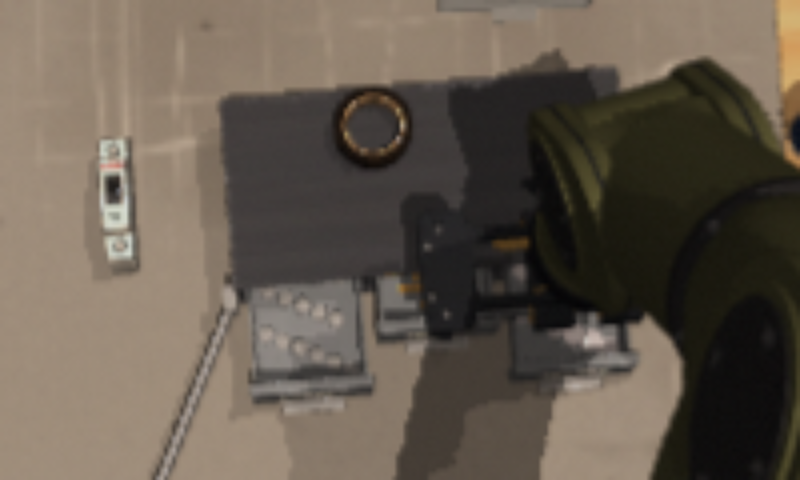

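The drawer fronts are unmoved: the right one is still at crop (570,365), although the gripper appears above it. I need a side view.

Run:
```python
from h import *
im,d,c=snap('scene'); cv2.imwrite('pics/s2.png',cv2.resize(im[190:340,240:440,::-1],None,fx=4,fy=4,interpolation=cv2.INTER_CUBIC))
im,d,c=snap('wrist'); print(np.round(c['extrinsics'],3)); cv2.imwrite('pics/w2.png',im[:,:,::-1])
```

```text
[[-0.054  0.947  0.318  0.455]
 [ 0.999  0.051  0.017 -0.16 ]
 [ 0.     0.318 -0.948  0.216]
 [ 0.     0.     0.     1.   ]]
```

View pics/s2.png

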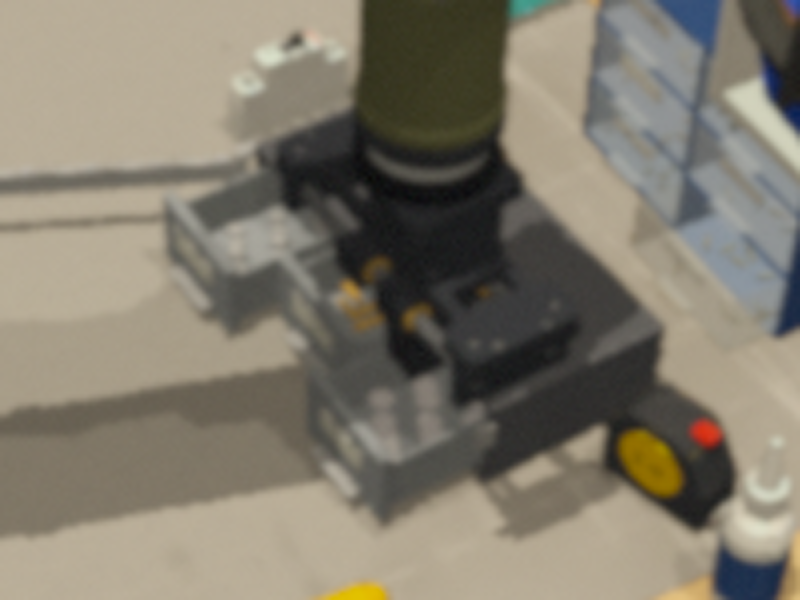

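View pics/w2.png

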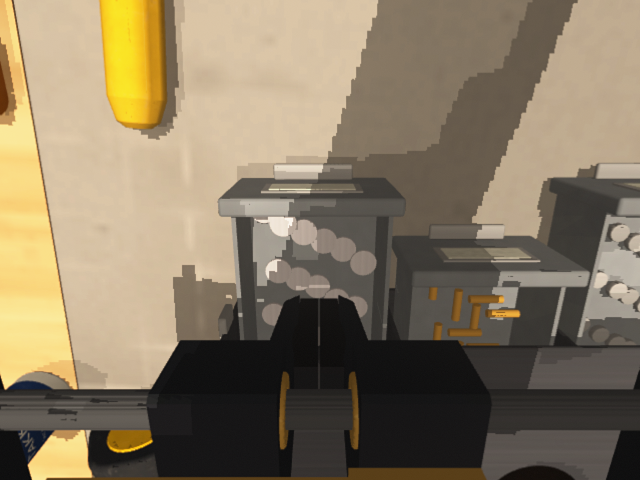

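Run:
```python
from h import *
s=get_state(); print(s['tool_pos'],s['contact_force'],s['q'])
im,d,c=snap('wrist'); W=cloud(d,c)
for u,v in((300,300),(310,302),(345,302),(320,330),(320,290),(270,290),(310,205),(310,190),(312,170),(240,300),(230,320),(320,390)): print(u,v,im[v,u],W[v,u].round(4))
```

```text
[ 0.53855808 -0.15593805  0.03971944] [-0.01134059 -0.79585159  0.03503192] [ 0.36640736  0.86865647 -0.28494434  1.87934442  0.4995698   0.46482498
  1.35066681]
300 300 [34 32 29] [ 0.5296 -0.1635  0.0711]
310 302 [22 20 20] [ 0.5294 -0.1594  0.0726]
345 302 [23 22 22] [ 0.5277 -0.1455  0.0746]
320 330 [25 23 22] [ 0.5319 -0.1553  0.0893]
320 290 [138 125 114] [ 0.5523 -0.1538  0.0135]
270 290 [87 83 76] [ 0.5542 -0.182   0.0127]
310 205 [115 110 101] [ 0.4929 -0.1614  0.0584]
310 190 [189 187 161] [ 0.4896 -0.1618  0.0439]
312 170 [227 214 195] [ 0.4851 -0.1616  0.0152]
240 300 [89 85 79] [ 0.5425 -0.1921  0.0488]
230 320 [73 67 60] [ 0.5569 -0.1982  0.0428]
320 390 [35 34 31] [ 0.5122 -0.1566  0.1459]
```

The wrist depth shows the fingertips about 3 cm higher than the reported TCP (tip at (320,297) has z≈0.07). They passed over the drawer front at z≈0.058, touching nothing. I'll back out and go in lower.

Call:
step_arm(
  motion=[
    {"dx":0.4,"dy":0,"dz":0,"wx":0,"wy":0,"wz":0,"claw":0},
    {"dx":0.8,"dy":0,"dz":0,"wx":0,"wy":0,"wz":0,"claw":0},
    {"dx":1,"dy":0,"dz":0,"wx":0,"wy":0,"wz":0,"claw":0},
    {"dx":1,"dy":0,"dz":0,"wx":0,"wy":0,"wz":0,"claw":0},
    {"dx":1,"dy":0,"dz":0.15,"wx":0,"wy":0,"wz":0,"claw":0},
    {"dx":1,"dy":0,"dz":0.28,"wx":0,"wy":0,"wz":0,"claw":0},
    {"dx":1,"dy":0,"dz":0.28,"wx":0,"wy":0,"wz":0,"claw":0},
  ],
)

```text
clock: 5.3
tool_pos: [0.4597, -0.1598, 0.0163]
eef_rot: [-0.028, 1.0, 0.0, -0.0]
contact_force: [-0.9, -1.1, -0.5]
opening: 0.004
finger_force: 0.0
```

Run:
```python
from h import *
im,d,c=snap('wrist'); W=cloud(d,c)
for v in range(270,335,5): print(v,im[v,305],W[v,305].round(4))
check()
```

```text
270 [193 172 146] [ 0.458  -0.1665 -0.0011]
275 [99 87 72] [ 0.4611 -0.1664 -0.0017]
280 [91 80 66] [ 0.4639 -0.1663 -0.0015]
285 [91 80 67] [ 0.4668 -0.1662 -0.0013]
290 [90 79 65] [ 4.692e-01 -1.660e-01 -2.000e-04]
295 [115 101  84] [ 0.4726 -0.1659 -0.0012]
300 [23 20 17] [ 0.4507 -0.1653  0.0474]
305 [22 20 18] [ 0.4505 -0.1652  0.052 ]
310 [21 18 16] [ 0.451  -0.1651  0.0553]
315 [20 16 15] [ 0.4505 -0.1649  0.06  ]
320 [20 17 15] [ 0.4503 -0.1648  0.064 ]
325 [17 15 15] [ 0.4505 -0.1647  0.0673]
330 [18 15 14] [ 0.4504 -0.1646  0.0707]
F [ 0.6 -0.7  1.3] [ 0.4597 -0.16    0.0171]
L 105 [-0.1277 -0.1264] 0.059
M 103 [-0.0957 -0.0944] 0.058
R 9 [-0.0589 -0.0582] 0.06
case 1441 back 0.0533 ends [-0.1169  0.1197]
```

Confirmed: the physical tip is at z≈0.046 when the TCP reports 0.017. I'll lower 8 mm more and push.

Call:
step_arm(
  motion=[
    {"dx":0,"dy":0,"dz":0.1,"wx":0,"wy":0,"wz":0,"claw":0},
    {"dx":-0.15,"dy":0,"dz":0.1,"wx":0,"wy":0,"wz":0,"claw":0},
    {"dx":-0.3,"dy":0,"dz":0.1,"wx":0,"wy":0,"wz":0,"claw":0},
    {"dx":-0.4,"dy":0,"dz":0.1,"wx":0,"wy":0,"wz":0,"claw":0},
    {"dx":-0.5,"dy":0,"dz":0.1,"wx":0,"wy":0,"wz":0,"claw":0},
    {"dx":-0.6,"dy":0,"dz":0.1,"wx":0,"wy":0,"wz":0,"claw":0},
    {"dx":-0.7,"dy":0,"dz":0.1,"wx":0,"wy":0,"wz":0,"claw":0},
  ],
)

```text
clock: 6.1
tool_pos: [0.5151, -0.1572, 0.0092]
eef_rot: [-0.027, 1.0, 0.0, -0.0]
contact_force: [-1.5, 0.3, -0.6]
opening: 0.005
finger_force: 0.7
```

```bash
cat >> h.py <<'E'
def wcheck():
    """drawer fronts from the wrist view"""
    im,d,c=snap('wrist'); W=cloud(d,c); z=W[...,2]
    loc=np.stack([(W[...,:2]-C)@X,(W[...,:2]-C)@L],-1)
    s=get_state(); t=(s['tool_pos'][:2]-C); print('F',s['contact_force'].round(1),s['tool_pos'].round(4),'tool local',(t@X).round(4),(t@L).round(4))
    for n,y in(('L',82),('M',0),('R',-82)):
        k=(abs(loc[...,1]*1000-y)<34)&(z>.03)&(z<.061)&(loc[...,0]<-.05)&(loc[...,0]>-.15)&(im.max(2)>45)
        if k.sum()>50: print(n,k.sum(),np.percentile(loc[k][:,0],[2,10,25]).round(4))
    return im,W,loc
E
python3 -c "
from h import *
wcheck()"
```

```text
F [ 0.9 -0.4 -1.5] [ 0.5173 -0.157   0.0094] tool local -0.0995 -0.0789
L 217 [-0.1274 -0.1273 -0.1269]
M 8518 [-0.0965 -0.0961 -0.0956]
R 824 [-0.1113 -0.093  -0.0923]
```

Call:
step_arm(
  motion=[
    {"dx":-0.08,"dy":0,"dz":0,"wx":0,"wy":0,"wz":0,"claw":0},
    {"dx":-0.16,"dy":0,"dz":0,"wx":0,"wy":0,"wz":0,"claw":0},
    {"dx":-0.24,"dy":0,"dz":0,"wx":0,"wy":0,"wz":0,"claw":0},
    {"dx":-0.32,"dy":0,"dz":0,"wx":0,"wy":0,"wz":0,"claw":0},
    {"dx":-0.38,"dy":0,"dz":0,"wx":0,"wy":0,"wz":0,"claw":0},
    {"dx":-0.38,"dy":0,"dz":0,"wx":0,"wy":0,"wz":0,"claw":0},
  ],
)

```text
clock: 6.75
tool_pos: [0.5466, -0.1554, 0.0095]
eef_rot: [-0.027, 1.0, 0.0, 0.001]
contact_force: [1.0, 0.4, 0.7]
opening: 0.003
finger_force: 0.0
```

Call:
step_arm(
  motion=[
    {"dx":-0.015,"dy":0,"dz":0,"wx":0,"wy":0,"wz":0,"claw":0},
    {"dx":-0.025,"dy":0,"dz":0,"wx":0,"wy":0,"wz":0,"claw":0},
  ],
)

```text
clock: 6.95
tool_pos: [0.5466, -0.1555, 0.0094]
eef_rot: [-0.027, 1.0, -0.0, -0.001]
contact_force: [-2.5, 0.4, 2.1]
opening: 0.007
finger_force: 1.8
```

```bash
python3 -c "
from h import *
wcheck()"
```

```text
F [-3.2  0.3  2.6] [ 0.5466 -0.1555  0.0095] tool local -0.0702 -0.079
L 102 [-0.1085 -0.0784 -0.0669]
M 10001 [-0.0963 -0.0959 -0.0951]
R 830 [-0.08   -0.0615 -0.0608]
```

Call:
step_arm(
  motion=[
    {"dx":-0.02,"dy":0,"dz":0,"wx":0,"wy":0,"wz":0,"claw":0},
    {"dx":-0.02,"dy":0,"dz":0,"wx":0,"wy":0,"wz":0,"claw":0},
  ],
)

```text
clock: 7.2
tool_pos: [0.5465, -0.1556, 0.0093]
eef_rot: [-0.027, 1.0, -0.0, -0.002]
contact_force: [-6.5, -0.7, 4.7]
opening: 0.006
finger_force: 3.0
```

Call:
step_arm(
  motion=[
    {"dx":0.3,"dy":0,"dz":0,"wx":0,"wy":0,"wz":0,"claw":0},
    {"dx":0.8,"dy":0,"dz":0,"wx":0,"wy":0,"wz":0,"claw":0},
    {"dx":0.8,"dy":0.4,"dz":0,"wx":0,"wy":0,"wz":0,"claw":0},
    {"dx":0.8,"dy":0.8,"dz":0,"wx":0,"wy":0,"wz":0,"claw":0},
    {"dx":0.8,"dy":1,"dz":0,"wx":0,"wy":0,"wz":0,"claw":0},
    {"dx":0.8,"dy":1,"dz":0,"wx":0,"wy":0,"wz":0,"claw":0},
  ],
)

```text
clock: 7.8
tool_pos: [0.4822, -0.0755, 0.0096]
eef_rot: [-0.03, 1.0, 0.001, 0.001]
contact_force: [-0.3, 0.3, 0.3]
opening: 0.005
finger_force: 0.0
```

```bash
python3 -c "
from h import *
wcheck();check()"
```

```text
F [-0.4 -0.1  0.4] [ 0.4819 -0.078   0.0095] tool local -0.1306 0.0019
L 9701 [-0.1287 -0.1283 -0.1277]
M 332 [-0.1412 -0.1396 -0.0927]
R 4298 [-0.0624 -0.0619 -0.0614]
F [-0.  -1.2 -0.2] [ 0.4817 -0.0796  0.0095]
L 51 [-0.127  -0.1259] 0.059
case 819 back 0.0574 ends [-0.1197  0.1195]
```

Call:
step_arm(
  motion=[
    {"dx":-0.15,"dy":0,"dz":0,"wx":0,"wy":0,"wz":0,"claw":0},
    {"dx":-0.3,"dy":0,"dz":0,"wx":0,"wy":0,"wz":0,"claw":0},
    {"dx":-0.4,"dy":0,"dz":0,"wx":0,"wy":0,"wz":0,"claw":0},
    {"dx":-0.5,"dy":0,"dz":0,"wx":0,"wy":0,"wz":0,"claw":0},
    {"dx":-0.6,"dy":0,"dz":0,"wx":0,"wy":0,"wz":0,"claw":0},
    {"dx":-0.68,"dy":0,"dz":0,"wx":0,"wy":0,"wz":0,"claw":0},
    {"dx":-0.74,"dy":0,"dz":0,"wx":0,"wy":0,"wz":0,"claw":0},
    {"dx":-0.74,"dy":0,"dz":0,"wx":0,"wy":0,"wz":0,"claw":0},
  ],
)

```text
clock: 8.7
tool_pos: [0.541, -0.0754, 0.0094]
eef_rot: [-0.027, 1.0, 0.0, 0.001]
contact_force: [0.3, -0.2, -0.6]
opening: 0.003
finger_force: 0.0
```

Call:
step_arm(
  motion=[
    {"dx":-0.015,"dy":0,"dz":0,"wx":0,"wy":0,"wz":0,"claw":0},
    {"dx":-0.03,"dy":0,"dz":0,"wx":0,"wy":0,"wz":0,"claw":0},
    {"dx":-0.045,"dy":0,"dz":0,"wx":0,"wy":0,"wz":0,"claw":0},
    {"dx":-0.045,"dy":0,"dz":0,"wx":0,"wy":0,"wz":0,"claw":0},
  ],
)

```text
clock: 9.1
tool_pos: [0.5421, -0.0752, 0.0093]
eef_rot: [-0.028, 1.0, 0.0, -0.001]
contact_force: [-4.4, 1.1, 3.7]
opening: 0.01
finger_force: 2.1
```

```bash
python3 -c "
from h import *
wcheck()"
```

```text
F [-3.8  1.5  2.6] [ 0.542  -0.0752  0.0093] tool local -0.0704 0.0015
L 10775 [-0.1284 -0.1276 -0.127 ]
M 819 [-0.081  -0.0614 -0.0608]
R 6887 [-0.0619 -0.0615 -0.0611]
```

Call:
step_arm(
  motion=[
    {"dx":0.4,"dy":0,"dz":0,"wx":0,"wy":0,"wz":0,"claw":0},
    {"dx":0.8,"dy":0,"dz":0,"wx":0,"wy":0,"wz":0,"claw":0},
    {"dx":1,"dy":0,"dz":0,"wx":0,"wy":0,"wz":0,"claw":0},
    {"dx":1,"dy":0,"dz":0,"wx":0,"wy":0,"wz":0,"claw":0},
  ],
)

```text
clock: 9.55
tool_pos: [0.4619, -0.0802, 0.0095]
eef_rot: [-0.027, 1.0, -0.0, -0.001]
contact_force: [-0.7, -0.5, -0.1]
opening: 0.01
finger_force: 0.0
```

Call:
step_arm(
  motion=[
    {"dx":0.05,"dy":0.4,"dz":0,"wx":0,"wy":0,"wz":0,"claw":0},
    {"dx":0.05,"dy":0.8,"dz":0,"wx":0,"wy":0,"wz":0,"claw":0},
    {"dx":0.05,"dy":1,"dz":0,"wx":0,"wy":0,"wz":0,"claw":0},
    {"dx":0.05,"dy":1,"dz":0,"wx":0,"wy":0,"wz":0,"claw":0},
  ],
)

```text
clock: 9.95
tool_pos: [0.4581, 0.0036, 0.0093]
eef_rot: [-0.03, 1.0, 0.002, 0.002]
contact_force: [-0.3, 0.2, 1.0]
opening: 0.004
finger_force: 0.0
```

```bash
python3 -c "
from h import *
wcheck()"
```

```text
F [-0.  -0.7  0.3] [0.4575 0.0011 0.0094] tool local -0.1507 0.0822
M 1019 [-0.0626 -0.0622 -0.0619]
R 326 [-0.0615 -0.061  -0.0607]
```

Travel to home is about 80 mm (local −0.151 to −0.070).

Call:
step_arm(
  motion=[
    {"dx":-0.12,"dy":0,"dz":0,"wx":0,"wy":0,"wz":0,"claw":0},
    {"dx":-0.24,"dy":0,"dz":0,"wx":0,"wy":0,"wz":0,"claw":0},
    {"dx":-0.37,"dy":0,"dz":0,"wx":0,"wy":0,"wz":0,"claw":0},
    {"dx":-0.5,"dy":0,"dz":0,"wx":0,"wy":0,"wz":0,"claw":0},
    {"dx":-0.63,"dy":0,"dz":0,"wx":0,"wy":0,"wz":0,"claw":0},
    {"dx":-0.76,"dy":0,"dz":0,"wx":0,"wy":0,"wz":0,"claw":0},
    {"dx":-0.88,"dy":0,"dz":0,"wx":0,"wy":0,"wz":0,"claw":0},
    {"dx":-0.96,"dy":0,"dz":0,"wx":0,"wy":0,"wz":0,"claw":0},
  ],
)

```text
clock: 10.8
tool_pos: [0.5328, 0.0021, 0.0094]
eef_rot: [-0.026, 1.0, -0.001, 0.0]
contact_force: [-2.0, -1.2, 1.2]
opening: 0.004
finger_force: 0.7
```

Call:
step_arm(
  motion=[
    {"dx":-0.02,"dy":0,"dz":0,"wx":0,"wy":0,"wz":0,"claw":0},
    {"dx":-0.04,"dy":0,"dz":0,"wx":0,"wy":0,"wz":0,"claw":0},
    {"dx":-0.06,"dy":0,"dz":0,"wx":0,"wy":0,"wz":0,"claw":0},
    {"dx":-0.08,"dy":0,"dz":0,"wx":0,"wy":0,"wz":0,"claw":0},
  ],
)

```text
clock: 11.2
tool_pos: [0.5377, 0.0041, 0.0094]
eef_rot: [-0.027, 1.0, -0.0, -0.001]
contact_force: [-5.4, -0.8, 1.7]
opening: 0.007
finger_force: 2.6
```

```bash
python3 -c "
from h import *
wcheck()"
```

```text
F [-2.  -1.8 -0.4] [0.5376 0.0041 0.0093] tool local -0.0705 0.0808
L 824 [-0.0802 -0.0616 -0.061 ]
M 6673 [-0.0621 -0.0617 -0.0612]
R 332 [-0.0612 -0.0608 -0.0606]
```

All three drawers are home. Next I lift over the bar and come down on its outer (left) side.

Call:
step_arm(
  motion=[
    {"dx":0.25,"dy":0,"dz":0,"wx":0,"wy":0,"wz":0,"claw":0},
    {"dx":0.5,"dy":0,"dz":0,"wx":0,"wy":0,"wz":0,"claw":0},
    {"dx":0.5,"dy":0,"dz":-0.4,"wx":0,"wy":0,"wz":0,"claw":0},
    {"dx":0.5,"dy":0,"dz":-0.75,"wx":0,"wy":0,"wz":0,"claw":0},
    {"dx":0.5,"dy":0,"dz":-0.75,"wx":0,"wy":0,"wz":0,"claw":0},
  ],
)

```text
clock: 11.75
tool_pos: [0.5012, 0.003, 0.0723]
eef_rot: [-0.027, 1.0, 0.001, 0.004]
contact_force: [1.1, 0.3, -1.1]
opening: 0.006
finger_force: 0.0
```

Call:
step_arm(
  motion=[
    {"dx":0.4,"dy":0.4,"dz":0,"wx":0,"wy":0,"wz":0,"claw":0},
    {"dx":0.8,"dy":0.8,"dz":0,"wx":0,"wy":0,"wz":0,"claw":0},
    {"dx":0.9,"dy":1,"dz":0,"wx":0,"wy":0,"wz":0,"claw":0},
  ],
)

```text
clock: 12.05
tool_pos: [0.4184, 0.0804, 0.0692]
eef_rot: [-0.029, 1.0, 0.0, -0.002]
contact_force: [-0.1, -0.2, -0.4]
opening: 0.008
finger_force: 0.0
```

Call:
step_arm(
  motion=[
    {"dx":0,"dy":0.4,"dz":0,"wx":0,"wy":0,"wz":0,"claw":0},
    {"dx":0,"dy":0.76,"dz":0,"wx":0,"wy":0,"wz":0,"claw":0},
    {"dx":0,"dy":0.76,"dz":0,"wx":0,"wy":0,"wz":0,"claw":0},
    {"dx":0,"dy":0.76,"dz":0,"wx":0,"wy":0,"wz":0,"claw":0},
  ],
)

```text
clock: 12.45
tool_pos: [0.4189, 0.1395, 0.0691]
eef_rot: [-0.028, 1.0, 0.0, 0.0]
contact_force: [-0.2, -1.2, -0.1]
opening: 0.003
finger_force: 0.0
```

```bash
python3 -c "
from h import *
im,W,loc=wcheck(); cv2.imwrite('pics/w3.png',im[:,:,::-1])
z=W[...,2]; k=(z>.045)&(z<.057)&(loc[...,1]>.13)&(loc[...,0]<-.075)
P=loc[k]; print(k.sum()); 
v=cv2.fitLine(P.astype(np.float32),cv2.DIST_HUBER,0,.01,.01).ravel(); print(v, P.min(0),P.max(0))
check()"
```

```text
F [ 0.8 -0.5 -0.7] [0.4188 0.1383 0.0691] tool local -0.182 0.2213
L 3711 [-0.0627 -0.0621 -0.0615]
M 147 [-0.0618 -0.0614 -0.0612]
3445
[ 0.89536893 -0.44532508 -0.2434127   0.21417679] [-0.28915229  0.16202539] [-0.1419138   0.24589411]
F [-0.1 -0.4  0. ] [0.4188 0.1377 0.0692]
L 41 [-0.0617 -0.0606] 0.055
M 39 [-0.0615 -0.0605] 0.052
R 44 [-0.061  -0.0603] 0.055
case 1607 back 0.057 ends [-0.1207  0.1154]
```

View pics/w3.png

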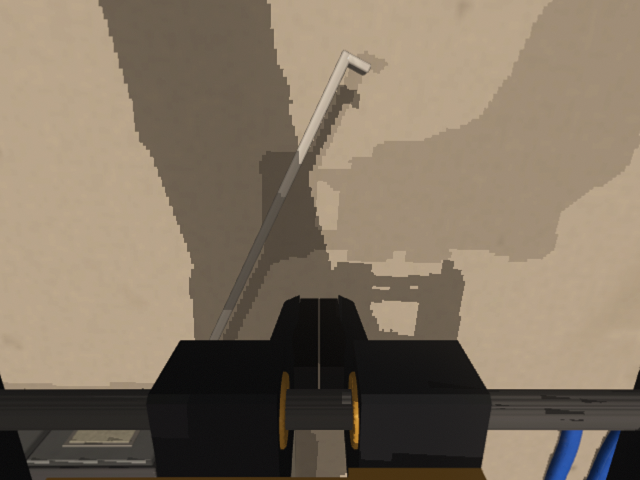

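The wrist view shows the bar from (215,335) to its hooked end at (345,55), with the fingers clear on its outer side (tips at (320,297)). Lower and compute the arc.

Call:
step_arm(
  motion=[
    {"dx":0,"dy":0,"dz":0.3,"wx":0,"wy":0,"wz":0,"claw":0},
    {"dx":0,"dy":0,"dz":0.6,"wx":0,"wy":0,"wz":0,"claw":0},
    {"dx":0,"dy":0,"dz":0.83,"wx":0,"wy":0,"wz":0,"claw":0},
    {"dx":0,"dy":0,"dz":0.83,"wx":0,"wy":0,"wz":0,"claw":0},
  ],
)

```text
clock: 12.95
tool_pos: [0.4202, 0.1377, 0.0038]
eef_rot: [-0.026, 1.0, -0.001, -0.002]
contact_force: [0.1, -0.6, -0.2]
opening: 0.0
finger_force: 0.0
```

Run:
```python
from h import *
p0=np.array([-.182,.2205]); H=np.array([-.068,.128])
p=p0
for t in np.arange(1.95,-.01,-.15):
    r=.14; n=np.array([-np.cos(t),np.sin(t)]); dr=np.array([-np.sin(t),-np.cos(t)])
    q=H+r*dr+(.0025+.0095*abs(n[0])+.017*abs(n[1]))*n
    print(round(t,2),q.round(4),'cum dx dy',(-(q-p0)[0]/.08).round(2),((q-p0)[1]/.08).round(2))
s=get_state();print(s['tool_pos'],s['contact_force'])
```

```text
1.95 [-0.19    0.2001] cum dx dy 0.1 -0.26
1.8 [-0.1995  0.1805] cum dx dy 0.22 -0.5
1.65 [-0.206   0.1592] cum dx dy 0.3 -0.77
1.5 [-0.2091  0.1382] cum dx dy 0.34 -1.03
1.35 [-0.2092  0.118 ] cum dx dy 0.34 -1.28
1.2 [-0.2064  0.0976] cum dx dy 0.3 -1.54
1.05 [-0.2004  0.0774] cum dx dy 0.23 -1.79
0.9 [-0.1912  0.058 ] cum dx dy 0.11 -2.03
0.75 [-0.1788  0.0399] cum dx dy -0.04 -2.26
0.6 [-0.1635  0.0237] cum dx dy -0.23 -2.46
0.45 [-0.1455  0.01  ] cum dx dy -0.46 -2.63
0.3 [-0.1252 -0.0008] cum dx dy -0.71 -2.77
0.15 [-0.1032 -0.0083] cum dx dy -0.99 -2.86
0.0 [-0.08  -0.012] cum dx dy -1.27 -2.91
[0.42022021 0.1376508  0.00381666] [ 0.09812984 -0.59249854 -0.22556307]
```

Call:
step_arm(
  motion=[
    {"dx":0.1,"dy":-0.26,"dz":0,"wx":0,"wy":0,"wz":0,"claw":0},
    {"dx":0.16,"dy":-0.38,"dz":0,"wx":0,"wy":0,"wz":0,"claw":0},
    {"dx":0.22,"dy":-0.5,"dz":0,"wx":0,"wy":0,"wz":0,"claw":0},
    {"dx":0.26,"dy":-0.63,"dz":0,"wx":0,"wy":0,"wz":0,"claw":0},
    {"dx":0.3,"dy":-0.77,"dz":0,"wx":0,"wy":0,"wz":0,"claw":0},
    {"dx":0.32,"dy":-0.88,"dz":0,"wx":0,"wy":0,"wz":0,"claw":0},
    {"dx":0.34,"dy":-1.0,"dz":0,"wx":0,"wy":0,"wz":0,"claw":0},
  ],
)

```text
clock: 13.65
tool_pos: [0.3976, 0.0567, 0.0053]
eef_rot: [-0.026, 1.0, -0.0, -0.002]
contact_force: [-0.2, 1.4, 0.1]
opening: 0.006
finger_force: 0.3
```

```bash
cat >> h.py <<'E'
def bar():
    im,d,c=snap('top'); W=cloud(d,c); z=W[...,2]
    loc=np.stack([(W[...,:2]-C)@X,(W[...,:2]-C)@L],-1)
    k=(z>.046)&(z<.058)&(loc[...,0]<-.064)&(loc[...,0]>-.32)&(abs(loc[...,1])<.25)&(im.min(2)>60)
    r=loc[k]-[-.068,.128]; R=np.hypot(*r.T); r=r[R>.05]; 
    t=np.arctan2(-r[:,0],-r[:,1]); print('bar n',len(r),'theta pct',np.percentile(t,[5,25,50,75,95]).round(3),'R',R.min().round(3),R.max().round(3))
E
python3 -c "
from h import *
wcheck();bar()"
```

```text
F [ 0.  -1.6  0.2] [0.3974 0.0546 0.0053] tool local -0.2079 0.1389
bar n 2 theta pct [-0.011 -0.009 -0.006 -0.003 -0.001] R 0.251 0.252
```

```bash
sed -i "s/def bar():/def bar(cam='wrist'):/; s/im,d,c=snap('top'); W=cloud(d,c); z=W\[...,2\]\$/&/" h.py
python3 - <<'E'
s=open('h.py').read(); i=s.index('def bar'); s=s[:i]+s[i:].replace("snap('top')","snap(cam)"); open('h.py','w').write(s)
from h import *
bar(); bar('scene')
E
```

```text
bar n 5058 theta pct [1.505 1.511 1.518 1.525 1.544] R 0.141 0.246
bar n 217 theta pct [1.421 1.497 1.505 1.517 1.542] R 0.002 0.256
```

The bar is following (θ≈1.51). Continue the arc.

Call:
step_arm(
  motion=[
    {"dx":0,"dy":-0.12,"dz":0,"wx":0,"wy":0,"wz":0,"claw":0},
    {"dx":0,"dy":-0.25,"dz":0,"wx":0,"wy":0,"wz":0,"claw":0},
    {"dx":-0.02,"dy":-0.38,"dz":0,"wx":0,"wy":0,"wz":0,"claw":0},
    {"dx":-0.04,"dy":-0.51,"dz":0,"wx":0,"wy":0,"wz":0,"claw":0},
    {"dx":-0.07,"dy":-0.63,"dz":0,"wx":0,"wy":0,"wz":0,"claw":0},
    {"dx":-0.11,"dy":-0.76,"dz":0,"wx":0,"wy":0,"wz":0,"claw":0},
    {"dx":-0.17,"dy":-0.88,"dz":0,"wx":0,"wy":0,"wz":0,"claw":0},
    {"dx":-0.23,"dy":-1.0,"dz":0,"wx":0,"wy":0,"wz":0,"claw":0},
  ],
)

```text
clock: 14.65
tool_pos: [0.4205, -0.0221, 0.0055]
eef_rot: [-0.027, 1.0, -0.001, -0.001]
contact_force: [-0.3, 1.2, -0.3]
opening: 0.009
finger_force: 0.3
```

Call:
step_arm(
  motion=[
    {"dx":-0.07,"dy":-0.12,"dz":0,"wx":0,"wy":0,"wz":0,"claw":0},
    {"dx":-0.15,"dy":-0.23,"dz":0,"wx":0,"wy":0,"wz":0,"claw":0},
    {"dx":-0.24,"dy":-0.33,"dz":0,"wx":0,"wy":0,"wz":0,"claw":0},
    {"dx":-0.34,"dy":-0.43,"dz":0,"wx":0,"wy":0,"wz":0,"claw":0},
    {"dx":-0.45,"dy":-0.52,"dz":0,"wx":0,"wy":0,"wz":0,"claw":0},
    {"dx":-0.57,"dy":-0.6,"dz":0,"wx":0,"wy":0,"wz":0,"claw":0},
    {"dx":-0.69,"dy":-0.67,"dz":0,"wx":0,"wy":0,"wz":0,"claw":0},
    {"dx":-0.82,"dy":-0.74,"dz":0,"wx":0,"wy":0,"wz":0,"claw":0},
  ],
)

```text
clock: 15.45
tool_pos: [0.4889, -0.078, 0.0052]
eef_rot: [-0.027, 1.0, -0.001, -0.002]
contact_force: [0.1, 0.8, 0.6]
opening: 0.009
finger_force: 0.2
```

```bash
python3 -c "
from h import *
wcheck();bar();bar('scene')"
```

```text
F [ 2.  -0.   0.2] [ 0.4913 -0.0793  0.0052] tool local -0.1213 0.0001
L 5120 [-0.0817 -0.0781 -0.0624]
M 2887 [-0.1206 -0.1173 -0.062 ]
R 11217 [-0.1487 -0.1401 -0.135 ]
bar n 2779 theta pct [0.261 0.271 0.28  0.284 0.318] R 0.003 0.254
bar n 96 theta pct [-0.005  0.271  0.282  0.288  0.311] R 0.181 0.254
```

Call:
step_arm(
  motion=[
    {"dx":-0.08,"dy":-0.03,"dz":0,"wx":0,"wy":0,"wz":0,"claw":0},
    {"dx":-0.16,"dy":-0.06,"dz":0,"wx":0,"wy":0,"wz":0,"claw":0},
    {"dx":-0.24,"dy":-0.09,"dz":0,"wx":0,"wy":0,"wz":0,"claw":0},
    {"dx":-0.32,"dy":-0.12,"dz":0,"wx":0,"wy":0,"wz":0,"claw":0},
    {"dx":-0.39,"dy":-0.13,"dz":0,"wx":0,"wy":0,"wz":0,"claw":0},
    {"dx":-0.46,"dy":-0.14,"dz":0,"wx":0,"wy":0,"wz":0,"claw":0},
    {"dx":-0.5,"dy":-0.15,"dz":0,"wx":0,"wy":0,"wz":0,"claw":0},
    {"dx":-0.52,"dy":-0.15,"dz":0,"wx":0,"wy":0,"wz":0,"claw":0},
  ],
)

```text
clock: 16.4
tool_pos: [0.5316, -0.0865, 0.0052]
eef_rot: [-0.027, 1.0, -0.001, -0.001]
contact_force: [-0.4, 0.4, 0.5]
opening: 0.005
finger_force: 0.2
```

Call:
step_arm(
  motion=[
    {"dx":-0.02,"dy":0,"dz":0,"wx":0,"wy":0,"wz":0,"claw":0},
    {"dx":-0.04,"dy":0,"dz":0,"wx":0,"wy":0,"wz":0,"claw":0},
    {"dx":-0.06,"dy":0,"dz":0,"wx":0,"wy":0,"wz":0,"claw":0},
    {"dx":-0.06,"dy":0,"dz":0,"wx":0,"wy":0,"wz":0,"claw":0},
  ],
)

```text
clock: 16.8
tool_pos: [0.532, -0.0866, 0.0049]
eef_rot: [-0.027, 1.0, -0.001, -0.005]
contact_force: [-7.5, 0.4, 5.1]
opening: 0.005
finger_force: 3.9
```

```bash
python3 -c "
from h import *
wcheck();bar();bar('scene')"
```

```text
F [-7.7 -0.5  6.6] [ 0.532  -0.0866  0.0049] tool local -0.0811 -0.0094
L 7478 [-0.0716 -0.0713 -0.071 ]
M 108 [-0.092  -0.0917 -0.0907]
R 6321 [-0.08   -0.0753 -0.0709]
bar n 2966 theta pct [-0.013 -0.001  0.008  0.016  0.048] R 0.01 0.254
bar n 108 theta pct [-0.007  0.002  0.011  0.017  0.044] R 0.03 0.257
```

The bar is at its stop with firm contact. I'll back off, lift clear and verify.

Call:
step_arm(
  motion=[
    {"dx":0.2,"dy":0,"dz":0,"wx":0,"wy":0,"wz":0,"claw":0},
    {"dx":0.5,"dy":0,"dz":0,"wx":0,"wy":0,"wz":0,"claw":0},
    {"dx":1,"dy":0,"dz":0,"wx":0,"wy":0,"wz":0,"claw":0},
    {"dx":1,"dy":0,"dz":-0.5,"wx":0,"wy":0,"wz":0,"claw":0},
    {"dx":1,"dy":0,"dz":-1,"wx":0,"wy":0,"wz":0,"claw":0},
    {"dx":1,"dy":0,"dz":-1,"wx":0,"wy":0,"wz":0,"claw":0},
  ],
)

```text
clock: 17.55
tool_pos: [0.4591, -0.09, 0.0891]
eef_rot: [-0.027, 1.0, -0.001, 0.002]
contact_force: [1.5, 0.6, -0.3]
opening: 0.008
finger_force: 0.0
```

Call:
step_arm(
  motion=[
    {"dx":0,"dy":0.4,"dz":-0.4,"wx":0,"wy":0,"wz":0,"claw":0},
    {"dx":0,"dy":0.8,"dz":-0.8,"wx":0,"wy":0,"wz":0,"claw":0},
    {"dx":0,"dy":1,"dz":-1,"wx":0,"wy":0,"wz":0,"claw":0},
    {"dx":0,"dy":1,"dz":-1,"wx":0,"wy":0,"wz":0,"claw":0},
  ],
)

```text
clock: 17.95
tool_pos: [0.4542, -0.0074, 0.1671]
eef_rot: [-0.029, 1.0, 0.0, 0.001]
contact_force: [1.1, -0.6, -1.4]
opening: 0.006
finger_force: 0.0
```

Call:
step_arm(
  motion=[
    {"dx":0,"dy":0.4,"dz":0,"wx":0,"wy":0,"wz":0,"claw":0},
    {"dx":0,"dy":0.8,"dz":0,"wx":0,"wy":0,"wz":0,"claw":0},
    {"dx":0,"dy":1,"dz":0,"wx":0,"wy":0,"wz":0,"claw":0},
    {"dx":0,"dy":1,"dz":0,"wx":0,"wy":0,"wz":0,"claw":0},
  ],
)

```text
clock: 18.35
tool_pos: [0.4478, 0.0706, 0.1642]
eef_rot: [-0.029, 1.0, -0.0, -0.002]
contact_force: [0.1, -0.6, -0.2]
opening: 0.004
finger_force: 0.0
```

```bash
python3 -c "
from h import *
im,W,loc=wcheck();bar();bar('top');cv2.imwrite('pics/w4.png',im[:,:,::-1])
im,W,loc=check();cv2.imwrite('pics/t4.png',cv2.resize(im[170:290,250:450,::-1],None,fx=4,fy=4))"
```

```text
F [-0.  -0.5 -0.3] [0.4476 0.0686 0.164 ] tool local -0.157 0.1501
L 1979 [-0.0716 -0.0712 -0.0709]
M 2175 [-0.0715 -0.0711 -0.0708]
R 2255 [-0.0775 -0.0713 -0.0709]
bar n 1510 theta pct [-0.006  0.002  0.012  0.016  0.031] R 0.014 0.242
bar n 171 theta pct [-0.015 -0.006  0.004  0.012  0.028] R 0.025 0.251
F [-0.2 -1.2  0.6] [0.4477 0.0672 0.1644]
L 93 [-0.0708 -0.0694] 0.054
M 101 [-0.071  -0.0694] 0.054
R 101 [-0.0707 -0.0695] 0.053
case 1343 back 0.0538 ends [-0.1196  0.1208]
```

View pics/t4.png

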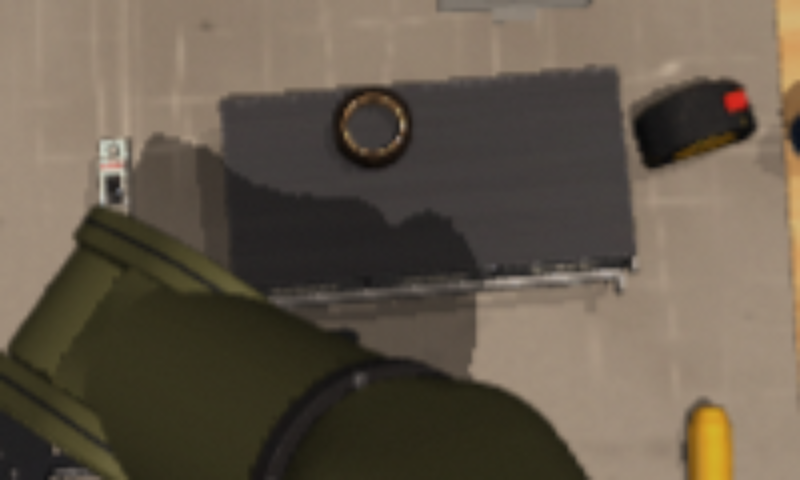

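The picture shows the bar lying across all three fronts, from about (270,298) to its hooked end at (620,285). The tape roll is still at (372,127), and the case and breaker are where they were. The robot touches nothing, so I'm handing in.

```bash
python3 -c "
from plant import workorder
print(workorder.finish_job())"
```

```text
the job is handed in; nothing more can be done
None
```

All three drawers are fully home and the locking bar lies shut across their fronts; in the last pictures the case, tape roll, breaker and tape measure had not moved, and the job was handed in at about 18.5 s.

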